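# Nudge glass balls into their tray pockets

### The arm

A 6-joint arm with a two-finger parallel gripper is mounted at the origin on a cart in front of the work surface, level with it; the furniture and walls round the work are solid. World frame = base frame: x ahead of the robot, y to its left, z up, the work surface at z = 0. Lengths are in m, angles in rad, forces in N, time in s.
With the tool pointing down it reaches from about 0.225 to 0.725 m from the base axis. Payload 3.1 kg.
Tool frame: the origin (TCP) lies on the centre line of the jaws, within the pads' length; the fingertips stand 11 mm ahead of it and the grasp point (between the pads) lies 8 mm behind it; x points along the fingers, y is the direction in which the jaws open and shut, and the axes are right-handed (so a half turn about x gives the same grasp; the last joint's range is limited). The gripper opens to 85 mm and grips with 20 to 120 N. Pads are 22 mm wide; open, the fingers measure 114 mm over their backs; the gripper's body (76 mm by 85 mm) begins 54 mm behind the grasp point. The pads swing forward as they close: fully open they stand 13 mm farther back than shut.
Start: joints at [1.216, 0.048, 0.099, 1.622, 0, 1.443], TCP at [0.118, 0.512, 0.242] pointing down, gripper open.
Joint ranges: [-2.91, 2.91], [-0.99, 1.94], [-1.21, 1.42], [-2.12, 2.29], [-1.49, 1.47], [-3.14, 3.14]. Speed limits (rad/s): [2.79, 2.79, 3.14, 3.14, 3.14, 3.14].

### API

Orientations are given as a rotation vector (axis times angle).
In Python, from rig import * gives the robot as it stands. The module is installed in compiled form; this text tells all that it offers.
- The arm moves only by the tool step_arm, never from a script. Its argument "targets" is a list of rows, each a list of 2 entries, a list of its own where there are three numbers: the shift along the tool's x, y, z in mm, then the turn, a rotation vector about the tool's x, y, z in rad. In form: [[[dx, dy, dz], [ax, ay, az]], ...]. A call has exactly 5 rows; each row is the pose to reach, as a shift and turn from the pose measured when the call began, along the tool's axes at that moment; what a row does not reach only later rows make up. A row lasts 1/8 s, in which the tool goes at most 62.5 mm and 10.7 degrees, less where a joint would pass 70% of its speed; a pose out of reach is approached as far as the arm can. A call with a gripper value outside its range is refused whole. "claw" is the finger opening in mm, from 0 to 85.4, set as the call begins (left out, the last holds). The fingers move at their own pace and stop on an object; "squeeze" is the grip in N (left out, the last holds). Time passes only in rows, so rows that repeat a pose let the fingers close, or fill a call up. It gives the time, the measured TCP pose, the force and the opening at its end, in the units of the state.
- get_obs(): the state, without advancing time (a new reading comes with each control period).
- snapshot(name): name is "side" or "top" or "wrist"; returns a dict with "image" (400x640x3 uint8, red, green, blue), "range_z" (400x640 float32, m along the optical axis (not along the pixel's ray), 0 where there is no reading), "intrinsics" (3x3 intrinsics, pixels), "xyz" and "orientation" of the camera in the world. Camera axes: x right, y down, z forward; pixel columns grow to the right and rows downward; lengths in m; the calibration is good to about 2 mm. A picture is of the moment at which its call begins.
- sign_off(): hands the job in, once; it reports no verdict.
Trained networks look in the newest picture that a camera, given by its name, has taken for a name from the list of things; names that differ only in an ending like _2 or _b are one class to them, and where a whole thing is asked for, a point or a joint stands for the part that bears it (a point fixed in the world has none). Each returns a list of dicts, best first, with "p" (0 to 1); they miss things now and then, are a little off and sometimes report something else, mostly with a low value. They report only what shows in the picture. A call takes as long as a camera call. They do not tell look-alikes from the thing itself.
- find_in(camera, thing): "point" ([x, y, z] in m, in the coordinates of the camera as it stood for that picture, good to about 4 mm: the middle of the surface that is visible of it).
- outline_of(camera, thing): "region" (400x640 bool, what is visible of it).
The state is a dict: "clock": time; "joints": joint angles; "joint_velocities": joint speeds; "tau": joint torques, N m; "ee_pos": TCP position; "eef_rot": TCP orientation; "wrist_force": force on the tool from outside, world axes, zero at the start; "torque": the same for the moment, N m; "opening": opening from 0.0 (shut) to 1.0 (fully open).
Only numpy, scipy, OpenCV 4.12 (cv2) and the standard library are available. Lean on these libraries where they do the work, as an engineer would, in place of code of your own. Each camera call takes 0.05 s, during which the arm holds its last target.

### The job

Unclip the orange keeper bar from the wooden tray by pulling its tab straight up off its spring catch, and put it down on the bench clear of the tray. Then roll the two glass balls, one after the other, along their lanes until each of the two round pockets holds one ball at rest. The glass is thin: only nudge the balls, lightly and slowly, never grip, lift or press hard on them, let neither roll off the tray, and leave the other things on the bench where they are.

Things in the scene. Friction and masses are not known exactly. Their poses are not given: they have to be found in the camera images.
- tray_deck (a point): Middle of the top face (deck) of a pale wooden tray fixed to the bench: 230 mm along its x, 150 mm along y, deck 30 mm above the bench, z up. Two lanes run along x at y = +40 mm (left) and -40 mm (right), from the open -x loading end to a pocket near the open +x end. Each has a grey felt strip between two dark fences, 8 mm high, 37 mm apart inside, that end 34 mm before the pocket centre.
- rail_top (a point): Middle of the top of the small aluminium rail block that carries the keeper: it stands on the tray's middle between the lanes, 30 mm along x, 30 mm along y, 20 mm above the deck. Tray axes. Two sprung ball catches in its sides hold the keeper.
- pocket_left (a point): Centre, at deck height, of the left lane's round pocket, 78 mm towards +x from the tray's middle; mouth 33 mm across, slightly chamfered, 12 mm deep. Tray axes. A ball pushed over the rim rolls in and settles, its centre about 14 mm above the deck (22 mm in the lane). Pushed on, it jams or climbs out on the far side, where the tray's edge is 37 mm off with no wall.
- pocket_right (a point): The same for the right lane's pocket.
- amber_ball: Thin-walled amber glass ball, 44 mm in diameter, about 50 g; origin at its centre. It starts at rest on the deck in one of the lanes, 45 to 70 mm on the -x side of the tray's middle, with the keeper bar across its way. On the felt it rolls stiffly and soon stops. Pushing it takes under 1 N; a load of 6 N from the robot breaks it.
- green_ball: The same in green glass, in the other lane.
- keeper_tab (a point): Grip point of the orange keeper, in its upright tab (14 mm thick along x, 36 mm wide along y, from 16 mm above to 20 mm below this point). Under the tab is a bar 125 mm long along y, 15 mm thick, 12 mm high, then two cheeks astride the rail block, ending 50 mm below this point. Clipped on, it is 52 mm above the deck. Pull straight up, 4 to 10 N; clear after 25 mm. 100 g.
- bar_left (a point): Point on a long fixed aluminium clamp bar that runs level along world x over the bench, left of the work: 24 to 36 mm wide, from 125 to 195 mm above the bench. Hands must stay clear of it, or pass over it.
- bar_right (a point): The same for the clamp bar to the right of the work.
- wax_tin: Bystander: round green wax tin, 86 mm in diameter, 30 mm high; origin at the centre of its underside. Leave it where it is.
- tape_measure: Bystander: yellow pocket tape measure, 36 x 99 x 66 mm; origin at the centre of its underside. Leave it where it is.
- sanding_block: Bystander: cork sanding block, 63 x 119 x 36 mm; origin at the centre of its underside. Leave it where it is.
Things that resemble listed ones, but are neither listed nor needed, are in the scene too. Of the things shaped like the part that bears keeper_tab, the orange one is meant.

How it is judged:
By the outcome, as a careful person would: the job done as asked, in the order asked, and still so for the second after the job is handed in, with the robot touching nothing.
It also fails if it takes over 64 s, if anything falls off the work surface, if the arm or the gripper's body presses on something with over 40 N, if the wrist force passes 120 N, or if a joint passes its speed limit or range.

## Working session

There is one attempt and no reset: what is moved stays moved. The work goes in short steps, Python scripts to look and compute and a tool call to move; the robot and the scene stay as the last step left them, time stands still between calls to the robot, and variables do not carry over. Pictures are saved under pics/ and viewed, and the job is handed in when it is done.

Besides the shell and the picture viewer there is one more tool, called after ">>>" in YAML: its name, and indented under it one key for each argument. step_arm: Moves the arm, as the interface text tells. Its arguments: {"type":"object","properties":{"targets":{"type":"array","items":{"type":"array"}},"claw":{"type":"number"},"squeeze":{"type":"number"}},"required":["targets"]}

```bash
mkdir -p pics
cat > h.py <<'E'
from rig import *
import numpy as np, cv2
from scipy.spatial.transform import Rotation as R
def snap(n):
    s=snapshot(n); return s
def pose(s):
    o=np.array(s['orientation']); 
    M=o if o.shape==(3,3) else (R.from_rotvec(o).as_matrix() if o.size==3 else None)
    return M,np.array(s['xyz'])
def w(s,p):
    M,t=pose(s); return M@np.array(p)+t
def pix(s,u,v,z=None):
    K=np.array(s['intrinsics']); z=s['range_z'][int(v),int(u)] if z is None else z
    return w(s,[(u-K[0,2])/K[0,0]*z,(v-K[1,2])/K[1,1]*z,z])
def cloud(s):
    K=np.array(s['intrinsics']); z=s['range_z']; v,u=np.mgrid[:400,:640]
    P=np.stack([(u-K[0,2])/K[0,0]*z,(v-K[1,2])/K[1,1]*z,z],-1); M,t=pose(s)
    return P@M.T+t
def proj(s,p):
    M,t=pose(s); K=np.array(s['intrinsics']); c=M.T@(np.array(p)-t); q=K@c; return q[:2]/q[2]
def save(s,f,crop=None,k=1):
    im=s['image'][:,:,::-1]
    if crop: im=im[crop[1]:crop[3],crop[0]:crop[2]]
    if k!=1: im=cv2.resize(im,None,fx=k,fy=k)
    cv2.imwrite('pics/'+f,im)
def st():
    o=get_obs(); print({k:np.round(o[k],4).tolist() for k in ['clock','ee_pos','eef_rot','wrist_force','opening','joints']}); return o
E
python3 - <<'E'
from h import *
o=st(); print(R.from_rotvec(o['eef_rot']).as_matrix().round(3))
things='tray_deck rail_top pocket_left pocket_right amber_ball green_ball keeper_tab bar_left bar_right wax_tin tape_measure sanding_block'.split()
for c in ['top','side']:
    s=snap(c); save(s,c+'0.png'); print(c,s['orientation'],s['xyz'])
    for t in things:
        for d in find_in(c,t)[:4]:
            P=w(s,d['point']); print(t,round(d['p'],2),P.round(3),proj(s,P).round(0))
E
```

```text
{'clock': 0.0, 'ee_pos': [0.1178, 0.511, 0.2411], 'eef_rot': [0.1762, 1.564, -0.1798], 'wrist_force': [0.384, -0.0696, -0.2697], 'opening': 1.0009, 'joints': [1.2162, 0.0487, 0.0976, 1.622, -0.0, 1.443]}
[[-0.001  0.225  0.974]
 [-0.002  0.974 -0.225]
 [-1.    -0.002 -0.   ]]
top [-2.16325366  2.15669405 -0.12592826] [0.45698677 0.14490359 1.30457377]
tray_deck 0.82 [0.569 0.058 0.031] [351. 217.]
tray_deck 0.34 [0.641 0.395 0.056] [214. 187.]
rail_top 0.73 [0.574 0.054 0.03 ] [353. 215.]
pocket_left 0.83 [0.567 0.063 0.028] [349. 218.]
pocket_left 0.63 [ 0.393 -0.113  0.03 ] [422. 290.]
pocket_right 0.78 [0.573 0.061 0.032] [350. 216.]
amber_ball 0.47 [0.504 0.015 0.067] [370. 243.]
amber_ball 0.29 [0.571 0.057 0.031] [352. 216.]
green_ball 0.69 [0.503 0.093 0.067] [338. 244.]
keeper_tab 0.71 [0.555 0.059 0.064] [352. 222.]
keeper_tab 0.52 [0.393 0.245 0.03 ] [275. 289.]
keeper_tab 0.51 [0.764 0.282 0.028] [262. 140.]Traceback (most recent call last):
  File "<stdin>", line 7, in <module>
ValueError: it knows: amber_ball, green_ball, keeper_tab, pocket_left, pocket_right, rail_top, sanding_block, tape_measure, tray_deck, wax_tin
```

Run:
```python
from h import *
things='tray_deck keeper_tab amber_ball green_ball wax_tin tape_measure sanding_block'.split()
for c in ['top','side']:
    s=snap(c); save(s,c+'1.png'); np.savez(c+'1.npz',**s)
    for t in things:
        for d in find_in(c,t)[:3]:
            P=w(s,d['point']); print(c,t,round(d['p'],2),P.round(3),proj(s,P).round(0))
s=snap('top'); save(s,'topcrop.png',(230,120,470,310),3)
```

```text
top tray_deck 0.74 [0.569 0.058 0.03 ] [351. 217.]
top keeper_tab 0.82 [0.553 0.063 0.065] [350. 223.]
top keeper_tab 0.79 [0.393 0.244 0.03 ] [275. 289.]
top keeper_tab 0.56 [0.763 0.283 0.027] [261. 140.]
top amber_ball 0.75 [0.503 0.016 0.066] [370. 244.]
top green_ball 0.69 [0.501 0.092 0.07 ] [338. 244.]
top green_ball 0.33 [0.642 0.393 0.057] [214. 186.]
top wax_tin 0.87 [ 0.392 -0.119  0.029] [424. 290.]
top tape_measure 0.91 [0.64  0.394 0.059] [214. 187.]
top sanding_block 0.71 [0.777 0.105 0.037] [332. 134.]
side tray_deck 0.74 [0.568 0.095 0.027] [316. 215.]
side keeper_tab 0.81 [0.773 0.288 0.032] [229. 265.]
side keeper_tab 0.77 [0.385 0.267 0.028] [388. 266.]
side keeper_tab 0.5 [0.547 0.079 0.067] [324. 201.]
side amber_ball 0.71 [0.505 0.027 0.062] [339. 191.]
side green_ball 0.5 [0.5   0.105 0.062] [341. 209.]
side wax_tin 0.57 [ 0.388 -0.093  0.027] [376. 176.]
side tape_measure 0.68 [0.638 0.435 0.019] [279. 323.]
side sanding_block 0.58 [0.776 0.122 0.029] [239. 218.]
side sanding_block 0.22 [0.57  0.094 0.025] [315. 215.]
```

View pics/top1.png

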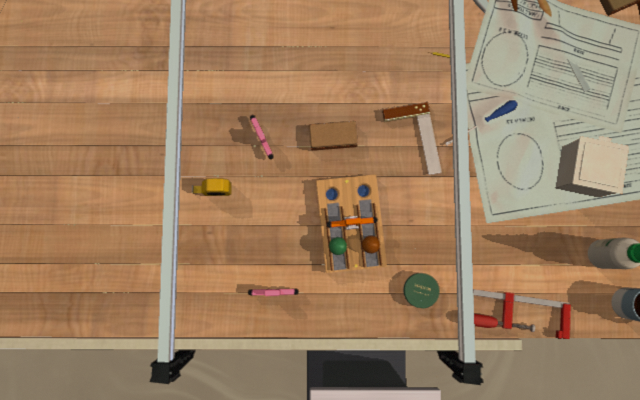

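View pics/side1.png

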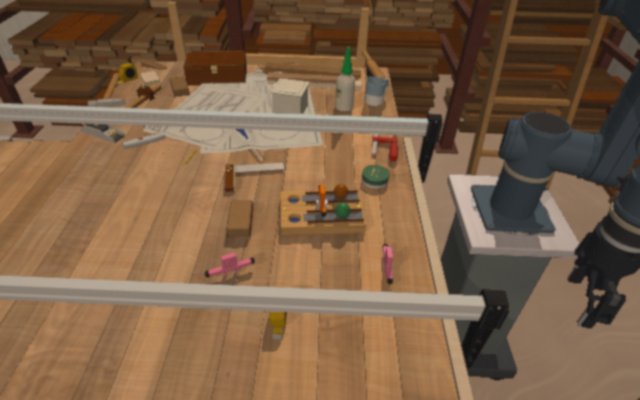

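View pics/topcrop.png

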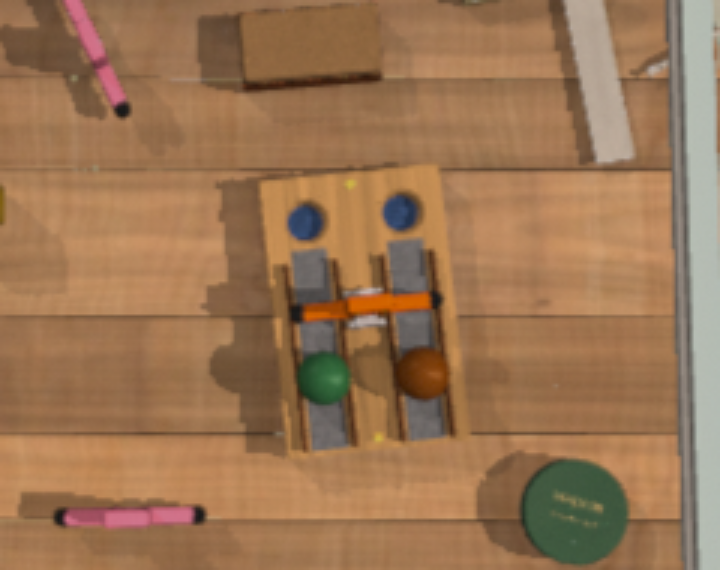

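The orange keeper is at (350,222) in the top view. The look-alikes are the pink keepers at (275,291) and (261,137). The crop shows the orange bar across the tray, with green in the left lane and amber in the right.

Run:
```python
from h import *
s=dict(np.load('top1.npz')); P=cloud(s)
m=(abs(P[...,2]-0.03)<.006)&(abs(P[...,0]-.56)<.15)&(abs(P[...,1]-.06)<.13)&(P[...,0]>.43)
m=cv2.morphologyEx(m.astype(np.uint8),cv2.MORPH_OPEN,np.ones((3,3)))
n,l,stt,_=cv2.connectedComponentsWithStats(m); k=1+np.argmax(stt[1:,4]); 
pts=P[l==k][:,:2].astype(np.float32); r=cv2.minAreaRect(pts*1000); print(r, np.median(P[l==k][:,2]))
# corners by pixel
for c in [(261,182),(438,166),(466,436),(290,452)]:
    u,v=c[0]/3+230,c[1]/3+120
    M,t=pose(s);K=s['intrinsics'];d=M@np.array([(u-K[0,2])/K[0,0],(v-K[1,2])/K[1,1],1]);print((t+d*(.03-t[2])/d[2]).round(4))
# bars
for name,lo,hi in [('L',.3,.6),('R',-.35,-.1)]:
    b=(P[...,2]>.17)&(P[...,2]<.23)&(P[...,1]>lo)&(P[...,1]<hi)&(P[...,0]>.25)&(P[...,0]<.9)
    q=P[b]; print(name,q[:,1].min(),q[:,1].max(),np.percentile(q[:,2],[5,50,95]), q[:,0].min())
im=s['image'].astype(int); o=(im[...,0]>200)&(im[...,1]<130)&(im[...,2]<60)
o&=(abs(P[...,0]-.55)<.06)&(abs(P[...,1]-.06)<.1)
t=P[o]; print(len(t)); tt=t[t[:,2]>.085]; print('tab',tt.mean(0) if len(tt) else 0, t.mean(0),np.percentile(t[:,2],[5,50,95]))
c=np.cov(t[:,:2].T); e,v=np.linalg.eigh(c); print(v[:,1])
```

```text
((618.2935791015625, 64.36485290527344), (105.99244689941406, 150.4220733642578), 5.980310440063477) 0.02949594235338171
[0.6608 0.1426 0.03  ]
[ 0.6747 -0.0047  0.03  ]
[ 0.4516 -0.0252  0.03  ]
[0.4383 0.1184 0.03  ]
L 0.4549100720247261 0.4829886087890042 [0.17431351 0.18013154 0.18386849] 0.25000109281470795
R -0.20143062535395675 -0.16496029355637967 [0.17467776 0.18023078 0.18397346] 0.2500001132583842
98
tab [0.55563379 0.05684083 0.09739466] [0.5565051  0.04724649 0.08028773] [0.05908015 0.09259835 0.10094447]
[-0.1326848   0.99115828]
```

```bash
cat >> h.py <<'E'
YAW=np.radians(5.8); C=np.array([.5564,.0578])
def tw(x,y,z=0):  # tray -> world
    c,s_=np.cos(YAW),np.sin(YAW); return np.array([C[0]+c*x-s_*y,C[1]+s_*x+c*y,.03+z])
def wt(p):
    c,s_=np.cos(YAW),np.sin(YAW); d=np.array(p[:2])-C; return np.array([c*d[0]+s_*d[1],-s_*d[0]+c*d[1],p[2]-.03])
def plan(p,phi,n):
    o=get_obs(); R0=R.from_rotvec(o['eef_rot']).as_matrix(); p0=np.array(o['ee_pos'])
    Rt=np.array([[0,0,-1],[np.cos(phi),np.sin(phi),0],[np.sin(phi),-np.cos(phi),0]]).T
    d=R0.T@(np.array(p)-p0)*1000; a=R.from_matrix(R0.T@Rt).as_rotvec()
    print('d',d.round(1),'a',a.round(3), 'dist',np.linalg.norm(d).round(1))
    for i in range(n):
        f=(i+1)/n; print([(d*f).round(1).tolist(),(a*f).round(3).tolist()],end=',')
    print()
E
python3 - <<'E'
from h import *
plan([.5564,.0578,.23],YAW,10)
E
```

```text
d [  12.3 -343.6  529.2] a [ 1.243 -0.     0.   ] dist 631.0
[[1.2, -34.4, 52.9], [0.124, -0.0, 0.0]],[[2.5, -68.7, 105.8], [0.249, -0.0, 0.0]],[[3.7, -103.1, 158.7], [0.373, -0.0, 0.0]],[[4.9, -137.4, 211.7], [0.497, -0.0, 0.0]],[[6.2, -171.8, 264.6], [0.621, -0.0, 0.0]],[[7.4, -206.1, 317.5], [0.746, -0.0, 0.0]],[[8.6, -240.5, 370.4], [0.87, -0.0, 0.0]],[[9.8, -274.8, 423.3], [0.994, -0.0, 0.0]],[[11.1, -309.2, 476.2], [1.118, -0.0, 0.0]],[[12.3, -343.6, 529.2], [1.243, -0.0, 0.0]],
```

>>> step_arm:
  targets:
    - [[-10, -30, 45], [0.11, 0, 0]]
    - [[-15, -60, 90], [0.22, 0, 0]]
    - [[-15, -90, 140], [0.34, 0, 0]]
    - [[-15, -125, 190], [0.45, 0, 0]]
    - [[-15, -155, 240], [0.57, 0, 0]]
  claw: 50
  squeeze: 30

```text
clock: 1.88
ee_pos: [0.3181, 0.3051, 0.2576]
eef_rot: [0.626, 1.478, -0.625]
wrist_force: [0.6, 0.5, 0.3]
opening: 0.585
```

Run:
```python
from h import *
st()
plan([.5564,.0578,.23],YAW,6)
```

```text
{'clock': 1.875, 'ee_pos': [0.3181, 0.3051, 0.2576], 'eef_rot': [0.6263, 1.4781, -0.6247], 'wrist_force': [0.6241, 0.4971, 0.3403], 'opening': 0.5852, 'joints': [0.6121, -0.167, -0.0754, 1.6613, 0.0, 1.4126]}
d [ 27.7  -1.2 343.4] a [ 0.669 -0.    -0.001] dist 344.5
[[4.6, -0.2, 57.2], [0.112, -0.0, -0.0]],[[9.2, -0.4, 114.5], [0.223, -0.0, -0.0]],[[13.8, -0.6, 171.7], [0.335, -0.0, -0.001]],[[18.4, -0.8, 228.9], [0.446, -0.0, -0.001]],[[23.1, -1.0, 286.2], [0.558, -0.0, -0.001]],[[27.7, -1.2, 343.4], [0.669, -0.0, -0.001]],
```

>>> step_arm:
  targets:
    - [[5, 0, 60], [0.13, 0, 0]]
    - [[10, 0, 120], [0.27, 0, 0]]
    - [[16, -1, 180], [0.4, 0, 0]]
    - [[20, -1, 240], [0.53, 0, 0]]
    - [[25, -1, 300], [0.66, 0, 0]]

```text
clock: 2.5
ee_pos: [0.5276, 0.0875, 0.2328]
eef_rot: [1.133, 1.257, -1.129]
wrist_force: [0.3, 1.9, 0.5]
opening: 0.578
```

Run:
```python
from h import *
st()
s=snap('wrist'); np.savez('w1.npz',**s); save(s,'w1.png'); M,t=pose(s); print(M.round(2),t)
for th in ['keeper_tab','amber_ball','green_ball','pocket_left','pocket_right','tray_deck']:
    for d in find_in('wrist',th)[:3]:
        P=w(s,d['point']); print(th,round(d['p'],2),P.round(4),proj(s,P).round(0), 'tray',(wt(P)*1000).round(1))
plan([.5564,.0578,.2],YAW,2)
```

```text
{'clock': 2.5, 'ee_pos': [0.5276, 0.0875, 0.2328], 'eef_rot': [1.1326, 1.2566, -1.1291], 'wrist_force': [0.2594, 1.9171, 0.4843], 'opening': 0.578, 'joints': [0.0383, 0.0694, 0.1026, 1.6021, 0.001, 1.5033]}
[[ 0.99  0.1   0.03]
 [ 0.11 -0.95 -0.3 ]
 [ 0.    0.3  -0.95]] [0.51930261 0.16234978 0.3644547 ]
keeper_tab 0.81 [0.7235 0.2547 0.0307] [560.   5.] tray [186.1 179.    0.7]
keeper_tab 0.75 [0.3887 0.2061 0.029 ] [167.  22.] tray [-151.8  164.5   -1. ]
amber_ball 0.95 [0.5013 0.0214 0.0692] [276. 247.] tray [-58.5 -30.6  39.2]
pocket_left 0.84 [0.5762 0.0696 0.028 ] [357. 194.] tray [20.9  9.8 -2. ]
pocket_right 0.67 [0.5731 0.0719 0.0351] [355. 193.] tray [18.1 12.3  5.1]
tray_deck 0.85 [0.5726 0.0676 0.028 ] [353. 195.] tray [17.1  8.1 -2. ]
d [33.1 26.8 35.5] a [ 0.011 -0.001 -0.001] dist 55.5
[[16.6, 13.4, 17.7], [0.005, -0.0, -0.001]],[[33.1, 26.8, 35.5], [0.011, -0.001, -0.001]],
```

View pics/w1.png

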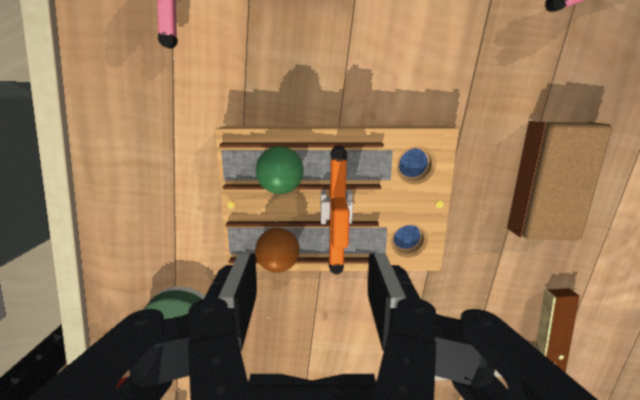

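```bash
cat >> h.py <<'E'
def plane(s,u,v,z=.03):
    M,t=pose(s);K=np.array(s['intrinsics']);d=M@np.array([(u-K[0,2])/K[0,0],(v-K[1,2])/K[1,1],1]);return t+d*(z-t[2])/d[2]
E
python3 - <<'E'
from h import *
s=dict(np.load('w1.npz')); P=cloud(s)
for n,q in dict(dotm=(231,205),dotp=(440,205),c1=(219,128),c2=(457,128),c3=(441,270)).items():
    p=plane(s,*q); print(n,p.round(4),(wt(p)*1000).round(1))
im=s['image'].astype(int)
o=(im[...,0]>150)&(im[...,1]<120)&(im[...,2]<50)&(abs(P[...,0]-.5564)<.02)&(P[...,2]>.04)
t=P[o]; Q=np.array([wt(p) for p in t])*1000; print(len(Q),np.percentile(Q,[2,50,98],axis=0).round(1))
h=Q[Q[:,2]>62]; print('tabtop',len(h),np.percentile(h,[3,50,97],axis=0).round(1))
b=(im[...,2]>im[...,0]*1.5)&(im[...,2]>80)
n,l,stt,ce=cv2.connectedComponentsWithStats(b.astype(np.uint8))
for k in range(1,n):
    if stt[k,4]>150: print(ce[k],stt[k], (wt(plane(s,*ce[k],z=.024))*1000).round(1))
for nm,m in dict(green=(im[...,1]>im[...,0]*1.5)&(im[...,1]>50),amb=(im[...,0]>im[...,1]*2)&(P[...,0]<.53)).items():
    m&=(abs(P[...,0]-.5)<.05)&(abs(P[...,1]-.06)<.08)&(P[...,2]>.05); A=P[m]
    X=np.c_[2*A,np.ones(len(A))]; sol=np.linalg.lstsq(X,(A**2).sum(1),rcond=None)[0]; c=sol[:3]; print(nm,len(A),c.round(4),np.sqrt(sol[3]+c@c).round(4),(wt(c)*1000).round(1))
save(s,'w1c.png',(200,110,480,290),2.8)
E
```

```text
dotm [0.4506 0.0449 0.03  ] [-106.5   -2.1    0. ]
dotp [0.6609 0.0671 0.03  ] [104.9  -1.3   0. ]
c1 [0.4366 0.1204 0.03  ] [-112.8   74.4    0. ]
c2 [0.6603 0.1441 0.03  ] [112.1  75.3   0. ]
c3 [ 0.6778 -0.0051  0.03  ] [114.5 -74.9   0. ]
857 [[ -8.7 -49.6  30. ]
 [ -2.5  19.6  32.4]
 [  4.7  48.6  68.4]]
tabtop 245 [[ -8.4 -15.3  65.5]
 [ -6.1   4.1  67.5]
 [  4.3  16.5  68.7]]
[412.8800738  162.43357934] [400 149  27  27 542] [75.2 41.  -6. ]
[406.72277228 236.46287129] [395 226  25  22 404] [ 76.  -38.5  -6. ]
green 1642 [0.4977 0.0911 0.0525] 0.0215 [-55.   39.1  22.5]
amb 11 [0.4864 0.0803 0.281 ] 0.0177 [-67.4  29.4 251. ]
```

View pics/w1c.png

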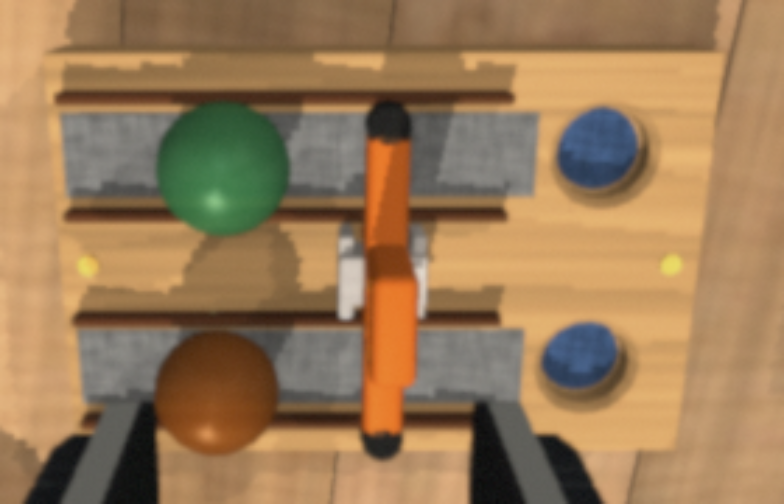

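```bash
sed -i 's/C=np.array(\[.5564,.0578\])/C=np.array([.5557,.0572])/' h.py
python3 - <<'E'
from h import *
st()
p=tw(-1,0); plan([p[0],p[1],.12],YAW,5)
E
```

```text
{'clock': 2.85, 'ee_pos': [0.5258, 0.09, 0.2331], 'eef_rot': [1.1276, 1.2599, -1.1248], 'wrist_force': [-1.008, 0.6595, -0.2176], 'opening': 0.5903, 'joints': [0.0433, 0.0664, 0.1002, 1.6032, 0.001, 1.502]}
d [ 111.8 -974.    25.2] a [ 0.011 -0.001 -0.001] dist 980.7
[[22.4, -194.8, 5.0], [0.002, -0.0, -0.0]],[[44.7, -389.6, 10.1], [0.004, -0.0, -0.001]],[[67.1, -584.4, 15.1], [0.007, -0.001, -0.001]],[[89.4, -779.2, 20.2], [0.009, -0.001, -0.001]],[[111.8, -974.0, 25.2], [0.011, -0.001, -0.001]],
```

Run:
```python
from h import *
p=tw(-.001,0); plan([p[0],p[1],.12],YAW,5)
```

```text
d [113.1  24.9  36.1] a [ 0.011 -0.001 -0.001] dist 121.3
[[22.6, 5.0, 7.2], [0.002, -0.0, -0.0]],[[45.3, 10.0, 14.4], [0.004, -0.0, -0.001]],[[67.9, 15.0, 21.6], [0.007, -0.001, -0.001]],[[90.5, 19.9, 28.9], [0.009, -0.001, -0.001]],[[113.1, 24.9, 36.1], [0.011, -0.001, -0.001]],
```

>>> step_arm:
  targets:
    - [[20, 15, 20], [0.01, 0, 0]]
    - [[45, 25, 36], [0.011, 0, 0]]
    - [[70, 25, 36], [0.011, 0, 0]]
    - [[95, 25, 36], [0.011, 0, 0]]
    - [[113, 25, 36], [0.011, 0, 0]]

```text
clock: 3.48
ee_pos: [0.5539, 0.0572, 0.1178]
eef_rot: [1.134, 1.257, -1.134]
wrist_force: [-0.1, -0.3, 0.2]
opening: 0.585
```

Run:
```python
from h import *
st()
s=snap('wrist'); save(s,'w2.png')
p=tw(-.001,0); plan([p[0],p[1],.078],YAW,3)
```

```text
{'clock': 3.475, 'ee_pos': [0.5539, 0.0572, 0.1178], 'eef_rot': [1.1341, 1.2568, -1.1341], 'wrist_force': [-0.1432, -0.2769, 0.1545], 'opening': 0.5853, 'joints': [-0.0179, 0.1397, -0.05, 1.382, 0.0008, 1.4511]}
d [37.4  2.3  0.5] a [ 0.    -0.001  0.005] dist 37.5
[[12.5, 0.8, 0.2], [0.0, -0.0, 0.002]],[[24.9, 1.5, 0.3], [0.0, -0.001, 0.003]],[[37.4, 2.3, 0.5], [0.0, -0.001, 0.005]],
```

View pics/w2.png

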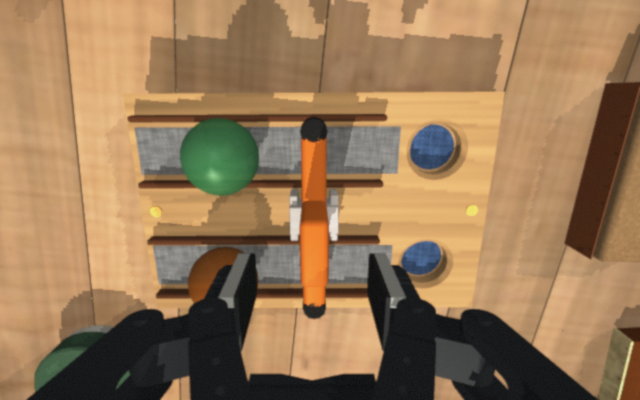

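The tab, at (313,225), is centred between the jaws and the lane is clear. I'll descend and close.

>>> step_arm:
  targets:
    - [[13, 1, 0], [0, 0, 0]]
    - [[26, 1, 0], [0, 0, 0]]
    - [[38, 1, 0], [0, 0, 0]]
    - [[39, 1, 0], [0, 0, 0]]
    - [[39, 1, 0], [0, 0, 0]]

```text
clock: 4.15
ee_pos: [0.5536, 0.0574, 0.0767]
eef_rot: [1.133, 1.259, -1.136]
wrist_force: [-0.2, -0.4, -0.2]
opening: 0.586
```

>>> step_arm:
  targets:
    - [[0, 0, 0], [0, 0, 0]]
    - [[0, 0, 0], [0, 0, 0]]
    - [[0, 0, 0], [0, 0, 0]]
    - [[0, 0, 0], [0, 0, 0]]
    - [[0, 0, 0], [0, 0, 0]]
  claw: 6
  squeeze: 40

```text
clock: 4.78
ee_pos: [0.5541, 0.0574, 0.0775]
eef_rot: [1.133, 1.258, -1.135]
wrist_force: [-0.7, 0.1, 3.8]
opening: 0.157
```

Run:
```python
from h import *
st()
s=snap('wrist'); save(s,'w3.png')
```

```text
{'clock': 4.775, 'ee_pos': [0.5541, 0.0574, 0.0775], 'eef_rot': [1.1334, 1.2584, -1.1354], 'wrist_force': [-0.6658, 0.0867, 3.8119], 'opening': 0.1574, 'joints': [-0.0176, 0.1614, -0.1071, 1.3052, 0.0008, 1.4515]}
```

View pics/w3.png

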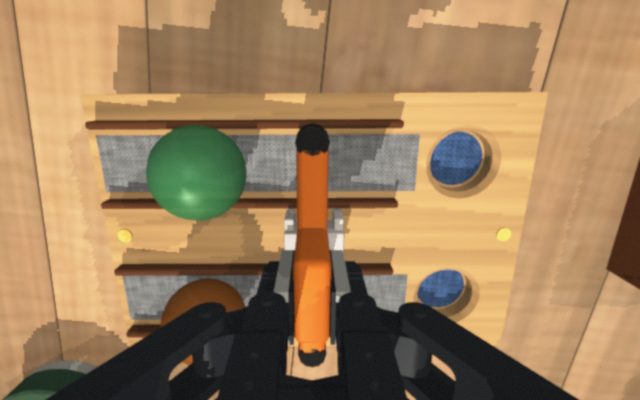

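The tab is gripped (13 mm opening). I'll pull straight up.

>>> step_arm:
  targets:
    - [[-4, 0, 0], [0, 0, 0]]
    - [[-10, 0, 0], [0, 0, 0]]
    - [[-18, 0, 0], [0, 0, 0]]
    - [[-27, 0, 0], [0, 0, 0]]
    - [[-36, 0, 0], [0, 0, 0]]

```text
clock: 5.45
ee_pos: [0.5547, 0.0574, 0.1147]
eef_rot: [1.134, 1.257, -1.135]
wrist_force: [0.2, 1.1, -0.9]
opening: 0.159
```

>>> step_arm:
  targets:
    - [[-8, 0, 0], [0, 0, 0]]
    - [[-16, 0, 0], [0, 0, 0]]
    - [[-24, 0, 0], [0, 0, 0]]
    - [[-32, 0, 0], [0, 0, 0]]
    - [[-40, 0, 0], [0, 0, 0]]

```text
clock: 6.08
ee_pos: [0.5547, 0.0574, 0.1551]
eef_rot: [1.134, 1.258, -1.135]
wrist_force: [1.0, -0.1, -1.8]
opening: 0.156
```

Run:
```python
from h import *
st()
s=snap('wrist'); save(s,'w4.png')
s=snap('top'); save(s,'t4.png',(200,110,470,330),2.8)
plan([.535,.27,.152],YAW,5)
```

```text
{'clock': 6.075, 'ee_pos': [0.5547, 0.0574, 0.1551], 'eef_rot': [1.1339, 1.2575, -1.1347], 'wrist_force': [0.9947, -0.0696, -1.782], 'opening': 0.1559, 'joints': [-0.0177, 0.1323, 0.0163, 1.4565, 0.0009, 1.4514]}
d [   4.2    1.2 -213.6] a [ 0.    -0.001 -0.001] dist 213.7
[[0.8, 0.2, -42.7], [0.0, -0.0, -0.0]],[[1.7, 0.5, -85.4], [0.0, -0.0, -0.0]],[[2.5, 0.7, -128.2], [0.0, -0.0, -0.0]],[[3.4, 0.9, -170.9], [0.0, -0.001, -0.001]],[[4.2, 1.2, -213.6], [0.0, -0.001, -0.001]],
```

View pics/w4.png

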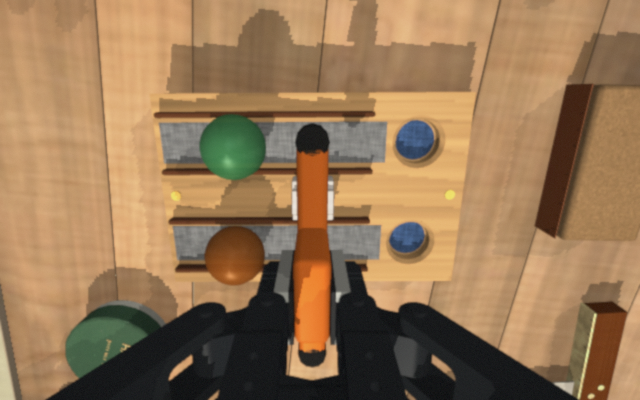

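View pics/t4.png

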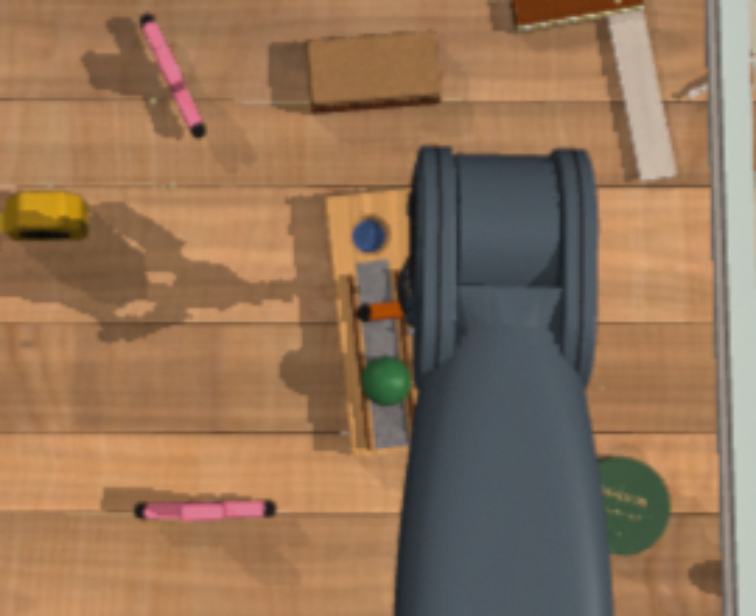

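The keeper is off: it is in the jaws with the rail at (313,200) bare below it, and the balls have not moved. I'll carry it to the left.

>>> step_arm:
  targets:
    - [[0, 0, -30], [0, 0, 0]]
    - [[0, 0, -75], [0, 0, 0]]
    - [[0, 1, -125], [0, 0, 0]]
    - [[0, 1, -175], [0, 0, 0]]
    - [[0, 1, -212], [0, 0, 0]]

```text
clock: 6.8
ee_pos: [0.5343, 0.2703, 0.1558]
eef_rot: [1.134, 1.257, -1.132]
wrist_force: [-0.2, -0.5, -0.6]
opening: 0.159
```

>>> step_arm:
  targets:
    - [[15, 0, -5], [0, 0, 0]]
    - [[45, 0, -5], [0, 0, 0]]
    - [[75, 0, -5], [0, 0, 0]]
    - [[90, 0, -5], [0, 0, 0]]
    - [[96, 0, -5], [0, 0, 0]]

```text
clock: 7.42
ee_pos: [0.533, 0.2744, 0.0583]
eef_rot: [1.132, 1.257, -1.135]
wrist_force: [-0.5, -0.1, -0.7]
opening: 0.156
```

Run:
```python
from h import *
st()
s=snap('wrist'); save(s,'w5.png')
```

```text
{'clock': 7.425, 'ee_pos': [0.533, 0.2744, 0.0583], 'eef_rot': [1.1325, 1.2574, -1.1354], 'wrist_force': [-0.5317, -0.1483, -0.7349], 'opening': 0.1559, 'joints': [0.3633, 0.2793, -0.008, 1.2858, 0.0007, 1.832]}
```

View pics/w5.png

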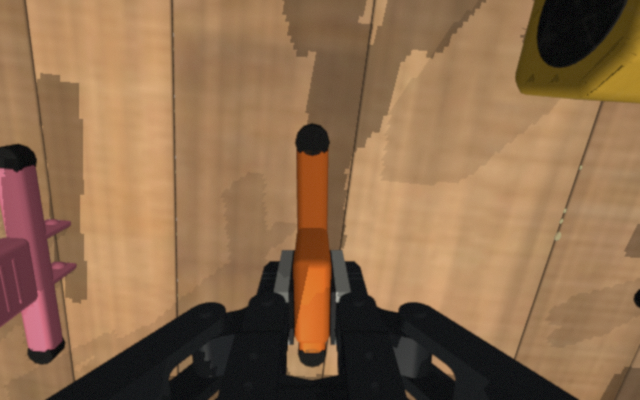

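>>> step_arm:
  targets:
    - [[4, 0, 0], [0, 0, 0]]
    - [[8, 0, 0], [0, 0, 0]]
    - [[11, 0, 0], [0, 0, 0]]
    - [[12, 0, 0], [0, 0, 0]]
    - [[12, 0, 0], [0, 0, 0]]

```text
clock: 8.1
ee_pos: [0.5333, 0.2747, 0.0465]
eef_rot: [1.133, 1.257, -1.135]
wrist_force: [0.2, 0.2, -1.6]
opening: 0.161
```

>>> step_arm:
  targets:
    - [[1, 0, 0], [0, 0, 0]]
    - [[1.5, 0, 0], [0, 0, 0]]
    - [[2, 0, 0], [0, 0, 0]]
    - [[2, 0, 0], [0, 0, 0]]
    - [[2, 0, 0], [0, 0, 0]]

```text
clock: 8.72
ee_pos: [0.5335, 0.2748, 0.0454]
eef_rot: [1.133, 1.257, -1.134]
wrist_force: [-1.6, -1.0, 5.3]
opening: 0.157
```

Contact with the bench (5 N up), so I'll release.

>>> step_arm:
  targets:
    - [[0, 0, 0], [0, 0, 0]]
    - [[0, 0, 0], [0, 0, 0]]
    - [[0, 0, 0], [0, 0, 0]]
    - [[0, 0, 0], [0, 0, 0]]
    - [[0, 0, 0], [0, 0, 0]]
  claw: 45

```text
clock: 9.35
ee_pos: [0.5334, 0.2748, 0.0452]
eef_rot: [1.133, 1.257, -1.134]
wrist_force: [-0.5, 0.6, 1.0]
opening: 0.529
```

>>> step_arm:
  targets:
    - [[-10, 0, 0], [0, 0, 0]]
    - [[-25, 0, 0], [0, 0, 0]]
    - [[-50, 0, 0], [0, 0, 0]]
    - [[-80, 0, 0], [0, 0, 0]]
    - [[-110, 0, 0], [0, 0, 0]]

```text
clock: 9.98
ee_pos: [0.5339, 0.2749, 0.1578]
eef_rot: [1.135, 1.256, -1.132]
wrist_force: [0.7, -0.4, -0.4]
opening: 0.525
```

Run:
```python
from h import *
st()
s=snap('wrist'); save(s,'w6.png')
p=tw(-.108,.04); plan([p[0],p[1],.14],YAW+np.pi/2,8)
p=tw(-.108,.04); plan([p[0],p[1],.14],YAW-np.pi/2,8)
```

```text
{'clock': 9.975, 'ee_pos': [0.5339, 0.2749, 0.1578], 'eef_rot': [1.1346, 1.256, -1.1324], 'wrist_force': [0.6961, -0.4122, -0.3939], 'opening': 0.5246, 'joints': [0.3635, 0.2407, 0.1455, 1.4745, 0.0007, 1.8319]}
d [  21.6 -111.1  179.4] a [-1.57   0.004 -0.009] dist 212.1
[[2.7, -13.9, 22.4], [-0.196, 0.001, -0.001]],[[5.4, -27.8, 44.8], [-0.392, 0.001, -0.002]],[[8.1, -41.7, 67.3], [-0.589, 0.002, -0.003]],[[10.8, -55.6, 89.7], [-0.785, 0.002, -0.005]],[[13.5, -69.5, 112.1], [-0.981, 0.003, -0.006]],[[16.2, -83.3, 134.5], [-1.177, 0.003, -0.007]],[[18.9, -97.2, 156.9], [-1.373, 0.004, -0.008]],[[21.6, -111.1, 179.4], [-1.57, 0.004, -0.009]],
d [  21.6 -111.1  179.4] a [ 1.572 -0.009 -0.004] dist 212.1
[[2.7, -13.9, 22.4], [0.196, -0.001, -0.001]],[[5.4, -27.8, 44.8], [0.393, -0.002, -0.001]],[[8.1, -41.7, 67.3], [0.589, -0.003, -0.002]],[[10.8, -55.6, 89.7], [0.786, -0.005, -0.002]],[[13.5, -69.5, 112.1], [0.982, -0.006, -0.003]],[[16.2, -83.3, 134.5], [1.179, -0.007, -0.003]],[[18.9, -97.2, 156.9], [1.375, -0.008, -0.004]],[[21.6, -111.1, 179.4], [1.572, -0.009, -0.004]],
```

View pics/w6.png

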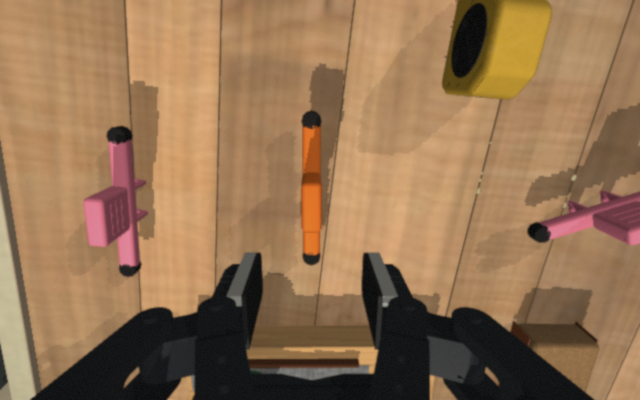

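The orange keeper stands on the bench at (311,190), clear of the tray and of the pink look-alikes. Next I'll close the fingers and go behind the green ball.

Run:
```python
from h import *
p=tw(-.104,.04); plan([p[0],p[1],.14],YAW-np.radians(84),8)
```

```text
d [  21.7 -107.1  179.4] a [ 1.467 -0.009 -0.005] dist 210.0
[[2.7, -13.4, 22.4], [0.183, -0.001, -0.001]],[[5.4, -26.8, 44.8], [0.367, -0.002, -0.001]],[[8.1, -40.2, 67.3], [0.55, -0.003, -0.002]],[[10.8, -53.6, 89.7], [0.734, -0.004, -0.002]],[[13.5, -67.0, 112.1], [0.917, -0.006, -0.003]],[[16.2, -80.3, 134.5], [1.1, -0.007, -0.004]],[[19.0, -93.7, 157.0], [1.284, -0.008, -0.004]],[[21.7, -107.1, 179.4], [1.467, -0.009, -0.005]],
```

>>> step_arm:
  targets:
    - [[2, -13, 22], [0.18, 0, 0]]
    - [[4, -27, 45], [0.36, 0, 0]]
    - [[6, -40, 67], [0.54, 0, 0]]
    - [[8, -54, 90], [0.72, 0, 0]]
    - [[10, -67, 112], [0.9, 0, 0]]
  claw: 0

```text
clock: 10.65
ee_pos: [0.4812, 0.1569, 0.1535]
eef_rot: [1.783, 0.715, -1.761]
wrist_force: [0.9, 0.5, 1.0]
opening: 0.002
```

Run:
```python
from h import *
st()
p=tw(-.104,.04); plan([p[0],p[1],.13],YAW-np.radians(84),4)
```

```text
{'clock': 10.65, 'ee_pos': [0.4812, 0.1569, 0.1535], 'eef_rot': [1.7827, 0.7152, -1.761], 'wrist_force': [0.8947, 0.5354, 1.0391], 'opening': 0.002, 'joints': [0.1812, -0.015, -0.1409, 1.4337, 0.0023, 2.5555]}
d [22.9 27.7 72.9] a [ 0.561 -0.011 -0.001] dist 81.2
[[5.7, 6.9, 18.2], [0.14, -0.003, -0.0]],[[11.4, 13.8, 36.4], [0.281, -0.006, -0.001]],[[17.1, 20.7, 54.6], [0.421, -0.009, -0.001]],[[22.9, 27.7, 72.9], [0.561, -0.011, -0.001]],
```

>>> step_arm:
  targets:
    - [[5, 7, 18], [0.14, 0, 0]]
    - [[11, 14, 36], [0.28, 0, 0]]
    - [[17, 21, 55], [0.42, -0.01, 0]]
    - [[23, 28, 73], [0.56, -0.01, 0]]
    - [[23, 28, 73], [0.56, -0.01, 0]]

```text
clock: 11.28
ee_pos: [0.4481, 0.0855, 0.1304]
eef_rot: [2.115, 0.219, -2.11]
wrist_force: [-0.0, 0.6, -0.1]
opening: 0.003
```

Run:
```python
from h import *
o=st(); print((wt(o['ee_pos'])*1000).round(1))
s=snap('wrist'); save(s,'w7.png')
p=tw(-.104,.04); plan([p[0],p[1],.054],YAW-np.radians(84),1)
```

```text
{'clock': 11.275, 'ee_pos': [0.4481, 0.0855, 0.1304], 'eef_rot': [2.1148, 0.2186, -2.1097], 'wrist_force': [-0.0077, 0.5911, -0.1279], 'opening': 0.003, 'joints': [0.0416, -0.1304, -0.2958, 1.403, -0.0004, 2.9764]}
[-104.2   39.   100.4]
d [76.7 -0.5  0.7] a [ 0.002 -0.003 -0.001] dist 76.7
[[76.7, -0.5, 0.7], [0.002, -0.003, -0.001]],
```

View pics/w7.png

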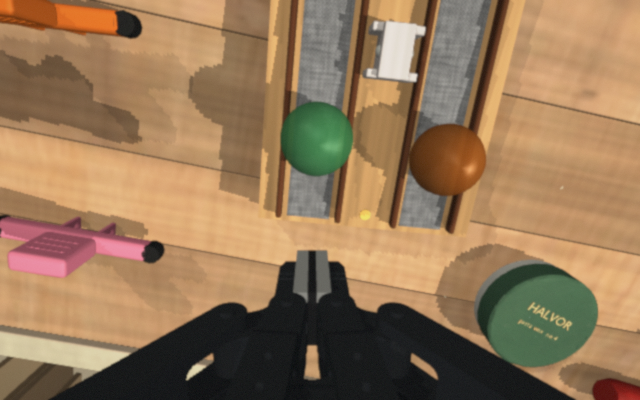

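The view shows green at (317,138), amber at (448,159) and the closed fingers at (312,270), in line with the left lane. I'll descend behind the ball.

>>> step_arm:
  targets:
    - [[20, 0, 0], [0, 0, 0]]
    - [[42, 0, 0], [0, 0, 0]]
    - [[62, 0, 0], [0, 0, 0]]
    - [[75, -1, 0], [0, 0, 0]]
    - [[76, -1, 0], [0, 0, 0]]

```text
clock: 11.95
ee_pos: [0.4483, 0.0875, 0.0542]
eef_rot: [2.113, 0.222, -2.109]
wrist_force: [-0.3, 0.4, -0.5]
opening: -0.0
```

```bash
cat >> h.py <<'E'
def sph(s,col,lane):
    P=cloud(s); im=s['image'].astype(int); r,g,b=im[...,0],im[...,1],im[...,2]
    m=((g>r*1.4)&(g>40)&(g>b*1.15)) if col=='g' else ((r>g*1.7)&(r>60)&(g>b*1.3))
    T=np.stack([*(np.moveaxis((P[...,:2]-C)@np.array([[np.cos(YAW),-np.sin(YAW)],[np.sin(YAW),np.cos(YAW)]]),-1,0)),P[...,2]-.03],-1)*1000
    m&=(abs(T[...,1]-lane)<26)&(T[...,2]>11)&(T[...,2]<50)&(abs(T[...,0])<125)
    A=T[m]
    if len(A)<40: print('few',len(A)); return
    from scipy.optimize import least_squares
    f=least_squares(lambda c:np.linalg.norm(A-c,axis=1)-22,np.r_[A.mean(0)[:2],A[:,2].max()-22],loss='soft_l1').x
    print(col,len(A),'tray',f.round(1)); return f
E
python3 - <<'E'
from h import *
o=st(); print((wt(o['ee_pos'])*1000).round(1))
s=snap('wrist'); save(s,'w8.png'); np.savez('w8.npz',**s); sph(s,'g',40);sph(s,'a',-40)
E
```

```text
{'clock': 11.95, 'ee_pos': [0.4483, 0.0875, 0.0542], 'eef_rot': [2.113, 0.2222, -2.1087], 'wrist_force': [-0.2634, 0.3682, -0.4502], 'opening': -0.0004, 'joints': [0.0457, -0.0876, -0.4111, 1.2453, 0.0002, 2.9775]}
[-103.8   41.    24.2]
g 9789 tray [-54.4  39.9  21.8]
a 8239 tray [-58.4 -40.3  21.9]
```

View pics/w8.png

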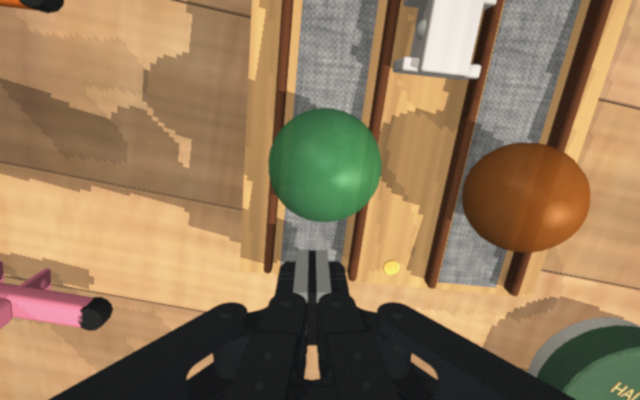

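Both sphere fits agree with the sizes given: the centres are 22 mm above the deck, at y ±40. I'll start the slow nudge along +x.

>>> step_arm:
  targets:
    - [[0, 0, -4], [0, 0, 0]]
    - [[0, 0, -8], [0, 0, 0]]
    - [[0, 0, -12], [0, 0, 0]]
    - [[0, 0, -15], [0, 0, 0]]
    - [[0, 1, -18], [0, 0, 0]]

```text
clock: 12.62
ee_pos: [0.4669, 0.0902, 0.0549]
eef_rot: [2.114, 0.222, -2.107]
wrist_force: [0.6, 0.3, -0.9]
opening: -0.001
```

Run:
```python
from h import *
o=st(); print((wt(o['ee_pos'])*1000).round(1))
s=snap('wrist'); save(s,'w9.png'); sph(s,'g',40)
```

```text
{'clock': 12.625, 'ee_pos': [0.4669, 0.0902, 0.0549], 'eef_rot': [2.1143, 0.2218, -2.1074], 'wrist_force': [0.5784, 0.332, -0.9119], 'opening': -0.0013, 'joints': [0.0497, -0.0397, -0.3642, 1.2431, 0.0001, 2.9818]}
[-85.   41.8  24.9]
g 8980 tray [-52.1  40.   21.8]
```

>>> step_arm:
  targets:
    - [[0, 0.7, -4], [0, 0, 0]]
    - [[0, 1.2, -8], [0, 0, 0]]
    - [[0.5, 1.8, -12], [0, 0, 0]]
    - [[0.5, 2.4, -16], [0, 0, 0]]
    - [[0.5, 3, -20], [0, 0, 0]]

```text
clock: 13.3
ee_pos: [0.4877, 0.0913, 0.0544]
eef_rot: [2.115, 0.221, -2.107]
wrist_force: [-1.2, 1.0, 0.1]
opening: -0.001
```

Run:
```python
from h import *
o=st(); print((wt(o['ee_pos'])*1000).round(1))
s=snap('wrist'); save(s,'w10.png'); sph(s,'g',40)
```

```text
{'clock': 13.3, 'ee_pos': [0.4877, 0.0913, 0.0544], 'eef_rot': [2.1149, 0.2215, -2.1069], 'wrist_force': [-1.1649, 0.9707, 0.1404], 'opening': -0.0007, 'joints': [0.0499, 0.0142, -0.3118, 1.2411, -0.0001, 2.9822]}
[-64.2  40.8  24.4]
g 9029 tray [-31.3  40.7  21.7]
```

View pics/w10.png

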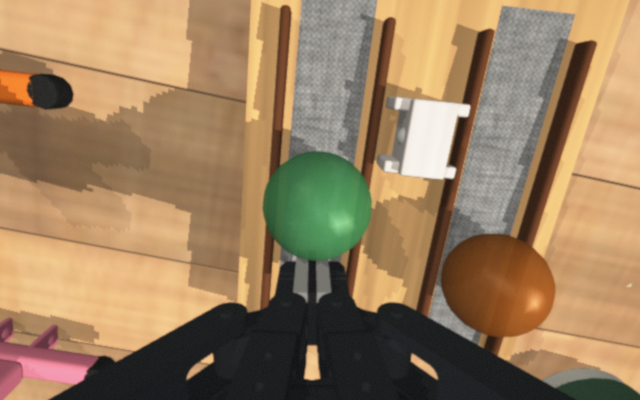

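The ball is rolling ahead of the fingertips at (317,205), so I'll continue.

>>> step_arm:
  targets:
    - [[0, 0.5, -4], [0, 0, 0]]
    - [[0, 1, -8], [0, 0, 0]]
    - [[0, 1.4, -12], [0, 0, 0]]
    - [[0, 1.8, -16], [0, 0, 0]]
    - [[0, 2.2, -20], [0, 0, 0]]

```text
clock: 13.98
ee_pos: [0.5086, 0.0934, 0.0546]
eef_rot: [2.116, 0.221, -2.106]
wrist_force: [0.7, 0.4, 1.2]
opening: 0.001
```

>>> step_arm:
  targets:
    - [[0, 0.5, -4], [0, 0, 0]]
    - [[0, 1, -8], [0, 0, 0]]
    - [[0, 1.4, -12], [0, 0, 0]]
    - [[0, 1.8, -16], [0, 0, 0]]
    - [[0, 2.2, -20], [0, 0, 0]]

```text
clock: 14.6
ee_pos: [0.5289, 0.0954, 0.0547]
eef_rot: [2.116, 0.221, -2.106]
wrist_force: [0.2, 0.1, 0.2]
opening: 0.002
```

Run:
```python
from h import *
o=st(); print((wt(o['ee_pos'])*1000).round(1))
s=snap('wrist'); save(s,'w11.png'); sph(s,'g',40)
```

```text
{'clock': 14.6, 'ee_pos': [0.5289, 0.0954, 0.0547], 'eef_rot': [2.1158, 0.2214, -2.1061], 'wrist_force': [0.231, 0.1426, 0.2498], 'opening': 0.0018, 'joints': [0.0537, 0.1185, -0.2014, 1.2464, -0.0001, 2.986]}
[-22.8  40.7  24.7]
g 9000 tray [ 9.8 41.7 21.8]
```

>>> step_arm:
  targets:
    - [[0, 0.5, -4], [0, 0, 0]]
    - [[0, 1, -8], [0, 0, 0]]
    - [[0, 1.4, -12], [0, 0, 0]]
    - [[0, 1.8, -16], [0, 0, 0]]
    - [[0, 2.2, -20], [0, 0, 0]]

```text
clock: 15.28
ee_pos: [0.5497, 0.0975, 0.0549]
eef_rot: [2.117, 0.221, -2.105]
wrist_force: [0.5, -1.5, 0.3]
opening: 0.0
```

>>> step_arm:
  targets:
    - [[0, 0.3, -3], [0, 0, 0]]
    - [[0, 0.6, -6], [0, 0, 0]]
    - [[0, 1, -9], [0, 0, 0]]
    - [[0, 1.3, -12], [0, 0, 0]]
    - [[0, 1.6, -15], [0, 0, 0]]

```text
clock: 15.9
ee_pos: [0.5649, 0.099, 0.0549]
eef_rot: [2.117, 0.221, -2.105]
wrist_force: [-0.3, -0.4, -0.5]
opening: -0.001
```

Run:
```python
from h import *
o=st(); print((wt(o['ee_pos'])*1000).round(1))
s=snap('wrist'); save(s,'w12.png'); sph(s,'g',40)
```

```text
{'clock': 15.9, 'ee_pos': [0.5649, 0.099, 0.0549], 'eef_rot': [2.1166, 0.2214, -2.1054], 'wrist_force': [-0.3376, -0.3945, -0.5251], 'opening': -0.0014, 'joints': [0.0567, 0.2083, -0.0994, 1.2578, -0.0, 2.989]}
[13.4 40.7 24.9]
g 8887 tray [46.1 42.  21.7]
```

View pics/w12.png

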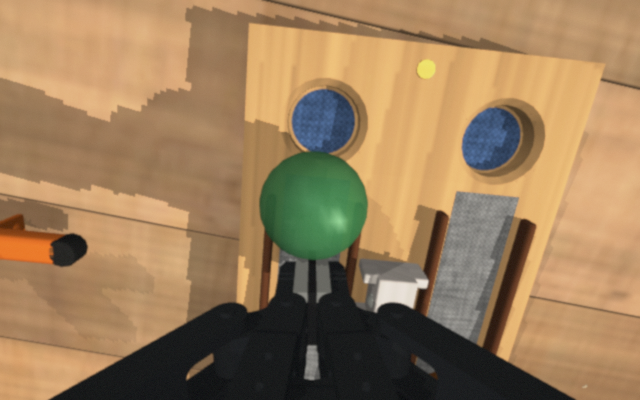

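Run:
```python
from h import *
s=snap('wrist'); im=s['image'].astype(int)
b=(im[...,2]>im[...,0]*1.4)&(im[...,2]>70)
n,l,stt,ce=cv2.connectedComponentsWithStats(b.astype(np.uint8))
for k in range(1,n):
    if stt[k,4]>300: print(ce[k],stt[k],(wt(plane(s,*ce[k],z=.019))*1000).round(1))
for q in [(327,116),(503,138),(427,69),(248,24),(604,66)]: print(q,(wt(plane(s,*q))*1000).round(1))
sph(s,'g',40); save(s,'w12c.png',(230,10,620,300),2)
```

```text
[322.81727803 121.25917038] [ 293   91   61   62 2917] [ 77.8  40.5 -11. ]
[490.09703196 139.82686454] [ 462  109   57   61 2628] [ 77.8 -40.2 -11. ]
(327, 116) [81.  39.4  0. ]
(503, 138) [ 80. -40.   0.]
(427, 69) [104.8  -0.3   0. ]
(248, 24) [113.8  75.9   0. ]
(604, 66) [114.  -74.4   0. ]
g 8904 tray [47.3 42.1 21.7]
```

View pics/w12c.png

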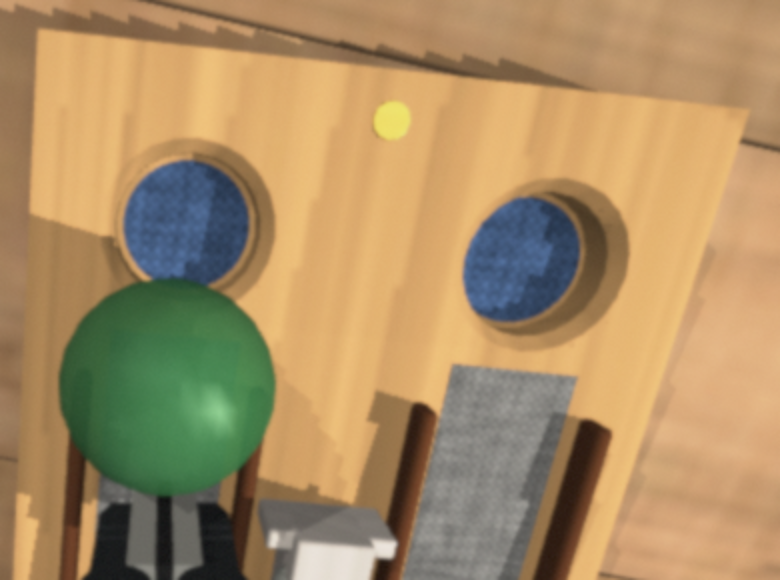

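The tray frame checks out: pockets measured at (77.8, 40.5) and (77.8, -40.2). I'll approach the rim gently.

>>> step_arm:
  targets:
    - [[0, 0.3, -2], [0.03, 0, 0]]
    - [[0, 0.5, -4], [0.06, 0, 0]]
    - [[0, 0.8, -6], [0.09, 0, 0]]
    - [[0, 1, -8], [0.1, 0, 0]]
    - [[0, 1, -10], [0.1, 0, 0]]

```text
clock: 16.62
ee_pos: [0.5752, 0.1001, 0.0551]
eef_rot: [2.171, 0.118, -2.159]
wrist_force: [-0.7, -0.1, 0.2]
opening: -0.003
```

Run:
```python
from h import *
o=st(); print((wt(o['ee_pos'])*1000).round(1))
s=snap('wrist'); save(s,'w13.png'); sph(s,'g',40)
```

```text
{'clock': 16.625, 'ee_pos': [0.5752, 0.1001, 0.0551], 'eef_rot': [2.1714, 0.1182, -2.1591], 'wrist_force': [-0.7042, -0.0932, 0.1857], 'opening': -0.0033, 'joints': [0.0575, 0.2338, -0.0692, 1.2621, -0.0001, 3.09]}
[23.8 40.7 25.1]
g 8911 tray [56.6 42.1 21.7]
```

>>> step_arm:
  targets:
    - [[0, 0, -1.5], [0, 0, 0]]
    - [[0, 0, -3], [0, 0, 0]]
    - [[0, 0, -4.5], [0, 0, 0]]
    - [[0, 0, -6], [0, 0, 0]]
    - [[0, 0, -6], [0, 0, 0]]

```text
clock: 17.3
ee_pos: [0.5815, 0.1008, 0.0551]
eef_rot: [2.172, 0.118, -2.159]
wrist_force: [0.4, 0.2, 0.3]
opening: -0.0
```

Run:
```python
from h import *
o=st(); print((wt(o['ee_pos'])*1000).round(1))
s=snap('wrist'); save(s,'w14.png'); sph(s,'g',40)
```

```text
{'clock': 17.3, 'ee_pos': [0.5815, 0.1008, 0.0551], 'eef_rot': [2.1718, 0.1184, -2.1587], 'wrist_force': [0.4098, 0.1607, 0.2586], 'opening': -0.0002, 'joints': [0.0581, 0.2493, -0.0506, 1.2648, 0.0, 3.0905]}
[30.1 40.8 25.1]
g 8426 tray [76.9 40.5 14.1]
```

Green is in its pocket at (76.9, 40.5), centre 14.1 mm above the deck. I'll retreat back and up, then go behind amber.

>>> step_arm:
  targets:
    - [[0, 0, 6], [0, 0, 0]]
    - [[-10, 0, 16], [0, 0, 0]]
    - [[-30, 0, 25], [0, 0, 0]]
    - [[-55, 0, 30], [0, 0, 0]]
    - [[-75, 0, 30], [0, 0, 0]]

```text
clock: 17.98
ee_pos: [0.5512, 0.0975, 0.1331]
eef_rot: [2.175, 0.118, -2.155]
wrist_force: [0.3, -0.3, -0.2]
opening: -0.002
```

Run:
```python
from h import *
o=st(); print((wt(o['ee_pos'])*1000).round(1))
s=snap('wrist'); save(s,'w15.png'); sph(s,'g',40)
p=tw(-.106,-.04); plan([p[0],p[1],.13],YAW-np.radians(90),4)
```

```text
{'clock': 17.975, 'ee_pos': [0.5512, 0.0975, 0.1331], 'eef_rot': [2.1749, 0.1184, -2.1554], 'wrist_force': [0.3057, -0.2784, -0.2062], 'opening': -0.0019, 'joints': [0.0553, 0.1314, -0.0285, 1.4019, -0.0, 3.0876]}
[ -0.4  40.6 103.1]
g 3997 tray [77.  40.6 14.2]
d [  4.9  79.6 108.2] a [ 0.008 -0.014 -0.001] dist 134.4
[[1.2, 19.9, 27.1], [0.002, -0.004, -0.0]],[[2.4, 39.8, 54.1], [0.004, -0.007, -0.0]],[[3.7, 59.7, 81.2], [0.006, -0.011, -0.001]],[[4.9, 79.6, 108.2], [0.008, -0.014, -0.001]],
```

View pics/w15.png

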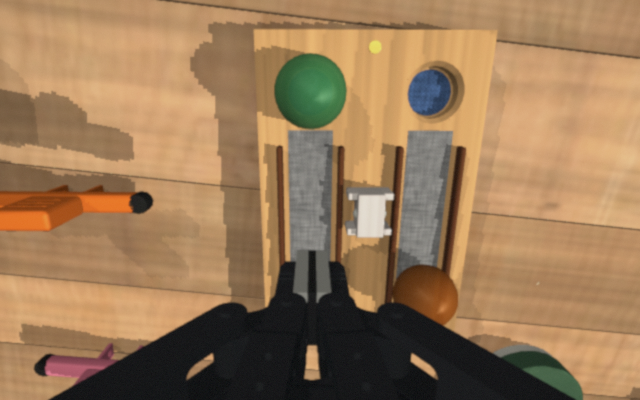

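Green sits in the left pocket (310,90). I'll move behind amber.

>>> step_arm:
  targets:
    - [[0, 16, 22], [0, 0, 0]]
    - [[0, 32, 44], [0, 0, 0]]
    - [[2, 50, 70], [0, -0.01, 0]]
    - [[4, 70, 95], [0, -0.01, 0]]
    - [[5, 80, 108], [0, -0.01, 0]]

```text
clock: 18.65
ee_pos: [0.4536, 0.0057, 0.1306]
eef_rot: [2.171, 0.117, -2.159]
wrist_force: [0.2, -0.1, 0.5]
opening: -0.002
```

Run:
```python
from h import *
o=st(); print((wt(o['ee_pos'])*1000).round(1))
s=snap('wrist'); save(s,'w16.png'); sph(s,'a',-40)
p=tw(-.106,-.04); plan([p[0],p[1],.054],YAW-np.radians(90),1)
```

```text
{'clock': 18.65, 'ee_pos': [0.4536, 0.0057, 0.1306], 'eef_rot': [2.1713, 0.1167, -2.1593], 'wrist_force': [0.1596, -0.0603, 0.5209], 'opening': -0.002, 'joints': [-0.1358, -0.1407, -0.3047, 1.4013, 0.0003, 2.8974]}
[-106.8  -41.   100.6]
a 3680 tray [-58.4 -40.1  21.8]
d [76.4 -1.7 -1.5] a [ 0.007 -0.004 -0.002] dist 76.4
[[76.4, -1.7, -1.5], [0.007, -0.004, -0.002]],
```

View pics/w16.png

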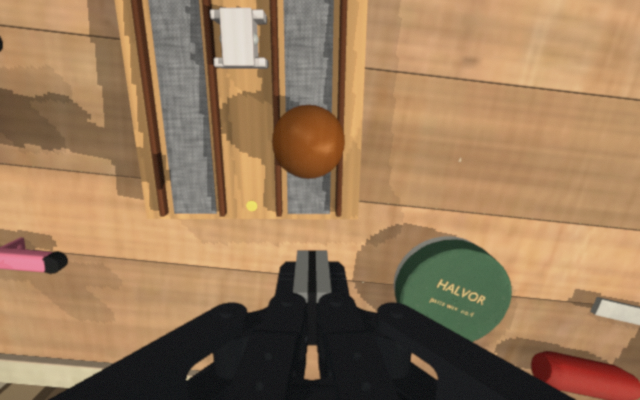

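>>> step_arm:
  targets:
    - [[20, 0, 0], [0, 0, 0]]
    - [[42, -1, 0], [0, 0, 0]]
    - [[62, -2, 0], [0, 0, 0]]
    - [[75, -2, -1], [0, 0, 0]]
    - [[76, -2, -2], [0, 0, 0]]

```text
clock: 19.32
ee_pos: [0.4543, 0.0074, 0.0536]
eef_rot: [2.168, 0.116, -2.163]
wrist_force: [-0.1, -0.1, 1.4]
opening: -0.0
```

>>> step_arm:
  targets:
    - [[0, 0, -4], [0, 0, 0]]
    - [[0, 0, -8], [0, 0, 0]]
    - [[0, 0, -12], [0, 0, 0]]
    - [[0, 0, -15], [0, 0, 0]]
    - [[0, 0, -18], [0, 0, 0]]

```text
clock: 19.95
ee_pos: [0.4725, 0.0093, 0.0537]
eef_rot: [2.168, 0.116, -2.163]
wrist_force: [-0.2, -0.1, 0.0]
opening: -0.001
```

Run:
```python
from h import *
o=st(); print((wt(o['ee_pos'])*1000).round(1))
s=snap('wrist'); save(s,'w17.png'); sph(s,'a',-40)
```

```text
{'clock': 19.95, 'ee_pos': [0.4725, 0.0093, 0.0537], 'eef_rot': [2.1679, 0.1159, -2.1627], 'wrist_force': [-0.1722, -0.0588, 0.0489], 'opening': -0.0014, 'joints': [-0.1219, -0.0457, -0.3723, 1.2416, -0.0007, 2.9116]}
[-87.6 -39.2  23.7]
a 8453 tray [-54.9 -40.1  21.8]
```

View pics/w17.png

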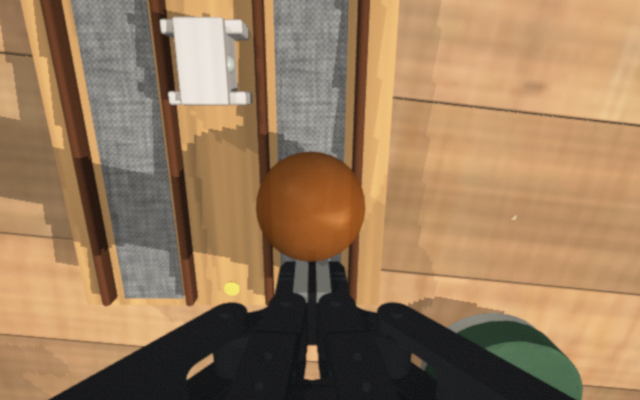

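In contact and aligned, amber at (311,205). I'll push slowly.

>>> step_arm:
  targets:
    - [[0, 0, -4], [0, 0, 0]]
    - [[0, 0, -8], [0, 0, 0]]
    - [[0, 0, -12], [0, 0, 0]]
    - [[0, 0, -16], [0, 0, 0]]
    - [[0, 0, -20], [0, 0, 0]]

```text
clock: 20.62
ee_pos: [0.493, 0.0115, 0.0538]
eef_rot: [2.168, 0.116, -2.162]
wrist_force: [-0.1, -0.2, -0.6]
opening: -0.002
```

>>> step_arm:
  targets:
    - [[0, 0, -4], [0, 0, 0]]
    - [[0, 0, -8], [0, 0, 0]]
    - [[0, 0, -12], [0, 0, 0]]
    - [[0, 0, -16], [0, 0, 0]]
    - [[0, 0, -20], [0, 0, 0]]

```text
clock: 21.25
ee_pos: [0.5131, 0.0137, 0.0538]
eef_rot: [2.168, 0.116, -2.162]
wrist_force: [-0.4, 0.1, 0.1]
opening: -0.002
```

Run:
```python
from h import *
o=st(); print((wt(o['ee_pos'])*1000).round(1))
s=snap('wrist'); save(s,'w18.png'); sph(s,'a',-40)
```

```text
{'clock': 21.25, 'ee_pos': [0.5131, 0.0137, 0.0538], 'eef_rot': [2.1683, 0.116, -2.1623], 'wrist_force': [-0.3978, 0.1314, 0.1112], 'opening': -0.0019, 'joints': [-0.1036, 0.0595, -0.2664, 1.242, -0.0007, 2.9298]}
[-46.8 -39.   23.8]
a 8441 tray [-14.  -40.   21.7]
```

>>> step_arm:
  targets:
    - [[0, 0, -4], [0, 0, 0]]
    - [[0, 0, -8], [0, 0, 0]]
    - [[0, 0, -12], [0, 0, 0]]
    - [[0, 0, -16], [0, 0, 0]]
    - [[0, 0, -20], [0, 0, 0]]

```text
clock: 21.92
ee_pos: [0.5338, 0.0159, 0.0539]
eef_rot: [2.169, 0.116, -2.161]
wrist_force: [0.3, -0.2, 0.6]
opening: 0.002
```

>>> step_arm:
  targets:
    - [[0, 0, -4], [0, 0, 0]]
    - [[0, 0, -8], [0, 0, 0]]
    - [[0, 0, -12], [0, 0, 0]]
    - [[0, 0, -16], [0, 0, 0]]
    - [[0, 0, -20], [0, 0, 0]]

```text
clock: 22.55
ee_pos: [0.554, 0.018, 0.054]
eef_rot: [2.169, 0.116, -2.161]
wrist_force: [0.7, 0.5, -0.0]
opening: 0.002
```

Run:
```python
from h import *
o=st(); print((wt(o['ee_pos'])*1000).round(1))
s=snap('wrist'); save(s,'w19.png'); sph(s,'a',-40)
```

```text
{'clock': 22.55, 'ee_pos': [0.554, 0.018, 0.054], 'eef_rot': [2.1691, 0.1159, -2.1613], 'wrist_force': [0.6697, 0.466, -0.0001], 'opening': 0.0017, 'joints': [-0.0881, 0.1623, -0.154, 1.2507, -0.0007, 2.9454]}
[ -5.7 -38.8  24. ]
a 8477 tray [ 27.1 -39.9  21.7]
```

Next stop ball x≈46, then 57, then over the rim.

>>> step_arm:
  targets:
    - [[0, 0, -4], [0, 0, 0]]
    - [[0, 0, -8], [0, 0, 0]]
    - [[0, 0, -12], [0, 0, 0]]
    - [[0, 0, -15], [0, 0, 0]]
    - [[0, 0, -18], [0, 0, 0]]

```text
clock: 23.22
ee_pos: [0.5726, 0.02, 0.0541]
eef_rot: [2.17, 0.116, -2.161]
wrist_force: [-0.8, 0.3, -0.0]
opening: 0.002
```

>>> step_arm:
  targets:
    - [[0, 0, -2], [0, 0, 0]]
    - [[0, 0, -4], [0, 0, 0]]
    - [[0, 0, -6], [0, 0, 0]]
    - [[0, 0, -8], [0, 0, 0]]
    - [[0, 0, -10], [0, 0, 0]]

```text
clock: 23.85
ee_pos: [0.5826, 0.0211, 0.0542]
eef_rot: [2.17, 0.116, -2.161]
wrist_force: [0.5, 0.8, 0.5]
opening: 0.001
```

Run:
```python
from h import *
o=st(); print((wt(o['ee_pos'])*1000).round(1))
s=snap('wrist'); save(s,'w20.png'); sph(s,'a',-40); sph(s,'g',40)
```

```text
{'clock': 23.85, 'ee_pos': [0.5826, 0.0211, 0.0542], 'eef_rot': [2.1698, 0.1159, -2.1606], 'wrist_force': [0.5185, 0.7915, 0.4848], 'opening': 0.0012, 'joints': [-0.0785, 0.2336, -0.0713, 1.2615, -0.0006, 2.955]}
[ 23.1 -38.6  24.2]
a 8397 tray [ 55.9 -39.8  21.7]
g 10276 tray [76.9 40.7 14.1]
```

View pics/w20.png

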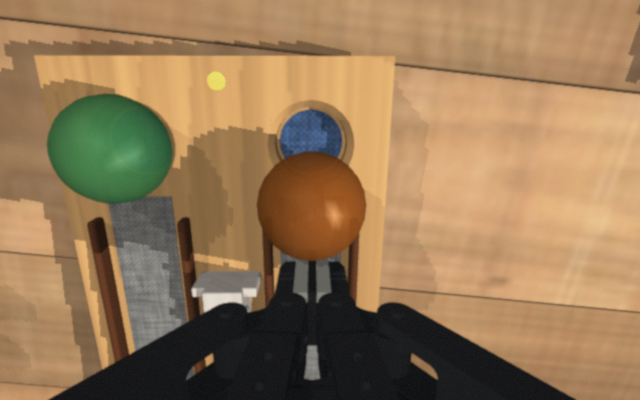

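>>> step_arm:
  targets:
    - [[0, 0, -1.5], [0, 0, 0]]
    - [[0, 0, -3], [0, 0, 0]]
    - [[0, 0, -5], [0, 0, 0]]
    - [[0, 0, -6.5], [0, 0, 0]]
    - [[0, 0, -6.5], [0, 0, 0]]

```text
clock: 24.52
ee_pos: [0.5895, 0.0218, 0.0542]
eef_rot: [2.17, 0.116, -2.16]
wrist_force: [-0.1, -0.3, 0.5]
opening: 0.002
```

Run:
```python
from h import *
o=st(); print((wt(o['ee_pos'])*1000).round(1))
s=snap('wrist'); save(s,'w21.png'); sph(s,'a',-40); sph(s,'g',40)
```

```text
{'clock': 24.525, 'ee_pos': [0.5895, 0.0218, 0.0542], 'eef_rot': [2.1703, 0.1159, -2.1601], 'wrist_force': [-0.0921, -0.2964, 0.5124], 'opening': 0.0024, 'joints': [-0.0764, 0.2504, -0.0512, 1.2644, -0.0006, 2.9571]}
[ 30.  -38.6  24.2]
a 7896 tray [ 77.4 -39.4  14.2]
g 9884 tray [76.9 40.7 14.1]
```

Both balls are in. I'll retreat and check.

>>> step_arm:
  targets:
    - [[0, 0, 6], [0, 0, 0]]
    - [[-10, 0, 16], [0, 0, 0]]
    - [[-30, 0, 30], [0, 0, 0]]
    - [[-55, 0, 50], [0, 0, 0]]
    - [[-90, 0, 80], [0, 0, 0]]

```text
clock: 25.2
ee_pos: [0.5078, 0.0132, 0.1444]
eef_rot: [2.169, 0.116, -2.162]
wrist_force: [0.8, -0.7, 0.5]
opening: -0.005
```

>>> step_arm:
  targets:
    - [[-20, 0, 40], [0, 0, 0]]
    - [[-40, 0, 80], [0, 0, 0]]
    - [[-60, 0, 120], [0, 0, 0]]
    - [[-80, 0, 150], [0, 0, 0]]
    - [[-80, 0, 150], [0, 0, 0]]

```text
clock: 25.82
ee_pos: [0.3578, -0.0032, 0.2266]
eef_rot: [2.175, 0.114, -2.155]
wrist_force: [0.3, 0.4, 0.1]
opening: 0.005
```

Run:
```python
from h import *
o=st()
s=snap('wrist'); save(s,'w22.png'); sph(s,'a',-40); sph(s,'g',40)
t=snap('top'); save(t,'t22.png',(170,100,480,330),2.5); sph(t,'a',-40); sph(t,'g',40)
for c,q in (('top',t),):
  for n in ['wax_tin','tape_measure','sanding_block','keeper_tab']:
    for d in find_in(c,n)[:3]: print(c,n,round(d['p'],2),w(q,d['point']).round(3))
```

```text
{'clock': 25.825, 'ee_pos': [0.3578, -0.0032, 0.2266], 'eef_rot': [2.1746, 0.1136, -2.1553], 'wrist_force': [0.3165, 0.3693, 0.1298], 'opening': 0.0055, 'joints': [-0.1966, -0.4042, -0.3229, 1.6428, -0.0003, 2.8376]}
few 0
few 0
a 212 tray [ 78.9 -38.   13.6]
g 204 tray [78.6 41.5 13.9]
top wax_tin 0.81 [ 0.393 -0.116  0.028]
top tape_measure 0.84 [0.641 0.393 0.059]
top tape_measure 0.21 [0.548 0.056 0.034]
top sanding_block 0.72 [0.776 0.105 0.036]
top sanding_block 0.38 [0.543 0.058 0.036]
top keeper_tab 0.78 [0.761 0.279 0.027]
top keeper_tab 0.67 [0.533 0.273 0.036]
top keeper_tab 0.62 [0.391 0.245 0.03 ]
```

View pics/t22.png

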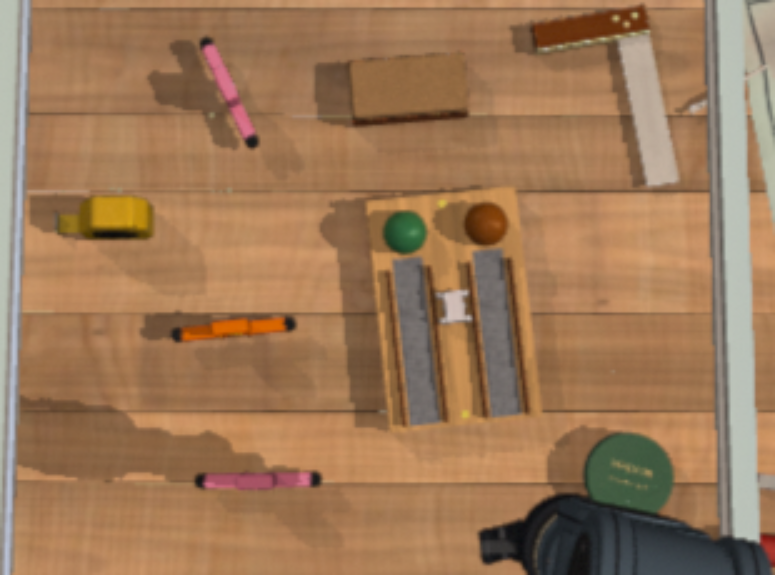

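View pics/w22.png

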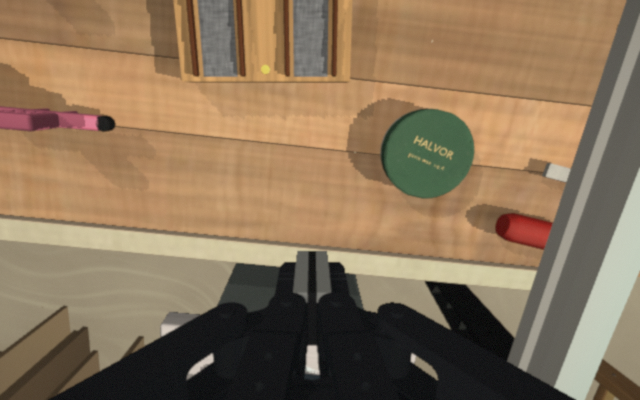

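The top view shows both balls in their pockets, at (405,232) and (487,224). The orange keeper is on the bench at (233,329), and the bystanders are where they were. I'll hand it in.

Run:
```python
from rig import *
print(sign_off())
```

```text
the job is handed in; nothing more can be done
None
```

I finished the job and handed it in at about 26 s of the 64 s allowed; sign-off gives no verdict.

- **Keeper:** I pulled the orange keeper straight up off the rail and stood it on the bench to the left of the tray, near (0.53, 0.27) m. It is clear of the tray and the pink look-alikes.
- **Balls:** I nudged green and then amber along their lanes at about 30 mm/s or slower, with the closed fingertips. The wrist force never read more than about 2 N during the pushes, which is about the sensor's noise.
- **Last checks:** The close-up showed both balls settled, green at (76.9, 40.7) mm and amber at (77.4, -39.4) mm in tray axes. Their centres were about 14 mm above the deck, as they should be in the pockets. After the arm had backed off and was touching nothing, the top camera agreed to within about 2 mm.
- **Bystanders:** The wax tin, tape measure and sanding block were found within about 3 mm of where they started, which is within the finder's error.
- **Disagreements:** The wrist camera's last picture no longer had the balls in view, so the final check rests on the top camera. The finder also gave two low-confidence false hits on the tray, which I ignored.

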